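# Latch the yellow sample case

### The job

Close the draw latch of the sample transport case with the yellow lid: swing its wire loop over and down so that its crossbar hooks behind the keeper on the yellow lid, then press the lever down flat until it stays shut. Leave the latch of the blue-lidded case as it is.

Things in the scene. Friction and masses are not known exactly. Their poses are not given: they have to be found in the camera images.
- yellow_case: White case, 170 (x) x 270 (y) x 85 mm high, fixed to the bench, yellow lid panel on the +y end of its flat top. Origin: centre of its underside, z up. Its latch lies along y on the line x = 0; the lever pivots about a line along x at (0, 5, 105) mm in this frame.
- yellow_lever (a joint): Lever, up to 26 mm wide, 10 thick, reaching 98 mm from its pivot, black grip. 0 = flat, shut, pointing to the case's -y; pi/2 upright; limit 1.83 (leans to +y). Starts at 1.4 to 1.75. Stays where left; 2 to 10 N at the grip turns it. Loop hooked: it goes over centre near 0.1 rad, then stays at 0. The loop hinges on it 32 mm from its pivot, 8 degrees below its centre line.
- yellow_loop (a joint): Hinge of the wire loop on the lever. Loop's angle above level towards the case's +y = this minus the lever's value: about upright at the start (75 to 115 deg), -20 deg when hooked with the lever up. Friction holds it near upright; under 1 N moves it. Pushed towards +y to below 55 deg it drops by itself, and with the lever still up lands with its bar 10 to 25 mm beyond the keeper.
- yellow_bar (a point): Centre of the loop's crossbar: round steel bar, 10 mm thick, 48 mm long along the case's x, 100 mm from the loop's hinge, carried by two 6 mm wires 41 mm apart that straddle lever and keeper. The loop stretches springily by about 3 mm when the latch is shut.
- yellow_keeper_top (a point): Top centre of the keeper on the yellow lid: dark steel post, 20 mm wide in x, 8 mm thick in y, 24 mm high on the case's top, at (0, 66, 109) mm in the case's frame, lip on its +y side reaching 9 mm from this point. Hooked, the crossbar lies beyond the post (+y side), on the 6 mm steel plate, its centre about 13 mm below this point.
- blue_bar (a point): The same crossbar on the latch of the other case, which is the same in all but its blue lid and band, is also unlatched and must be left alone.

How it is judged:
By the outcome, as a careful person would: the job done as asked, in the order asked, and still so for the second after the job is handed in, with the robot touching nothing.
It also fails if it takes over 40 s, if anything falls off the work surface, if the arm or the gripper's body presses on something with over 40 N, if the wrist force passes 120 N, or if a joint passes its speed limit or range.

### The arm

A 6-joint arm with a two-finger parallel gripper is mounted at the origin on the work surface. World frame = base frame: x ahead of the robot, y to its left, z up, the work surface at z = 0. Lengths are in mm, angles in rad, forces in N, time in s.
With the tool pointing down it reaches from about 350 to 975 mm from the base axis. Payload 7.1 kg.
Tool frame: the origin (TCP) lies at the very end of the fingers, on their centre line; the grasp point (between the pads) lies 19 mm behind it; z points along the fingers, y is the direction in which the jaws open and shut (so a half turn about z gives the same grasp; the last joint's range is limited). The gripper opens to 88 mm and grips with 3 to 60 N. Pads are 20 mm wide; open, the fingers measure 115 mm over their backs; the gripper's body (75 mm by 178 mm) begins 61 mm behind the grasp point.
Start: joints at [1.24, 0.423, 1.63, -0, 1.089, -0.019], TCP at [191.701, 594.858, 222.675] pointing down, gripper open.
Joint ranges: [-3, 3], [-0.9, 2.11], [0.09, 2.58], [-1.31, 4.45], [0.11, 2.69], [-2.54, 2.54]. Speed limits (rad/s): [2.39, 2.39, 3.01, 3.14, 3.14, 3.14].

### API

Orientations are given as a rotation vector (axis times angle).
In Python, from workcell import readout, imaging, close_job gives the robot as it stands.
- The arm moves only by the tool carry_out, never from a script. Its argument "rows" is a list of rows, each a list of 3 entries, a list of its own where there are three numbers: the shift along the tool's x, y, z in m, then the turn, a rotation vector about the tool's x, y, z in rad, then the closure, from 0 (fully open) to 1 (shut). In form: [[[dx, dy, dz], [wx, wy, wz], hand], ...]. A call has 1 to 12 rows; each row shifts and turns the commanded pose from where the row before left it, along the tool's axes as they then stand; what a row does not reach is not made up. A row lasts 1/12 s, in which the tool goes at most 41.7 mm and 7.16 degrees, less where a joint would pass 70% of its speed; a pose out of reach is approached as far as the arm can. A call with a gripper value outside its range is refused whole. The fingers move at their own pace and stop on an object; the grip force is fixed at half the most. Time passes only in rows, so rows that do not move let the fingers close. It gives the time, the measured TCP pose, the force and the opening at its end, in the units of the state.
- readout.get_obs(): the state, without advancing time (a new reading comes with each control period).
- imaging.get_image(name): name is "scene" or "top" or "wrist"; returns the picture (480x640x3 uint8, red, green, blue); there is no depth.
- imaging.camera_params(name): a dict with "fx", "fy", "cx", "cy" (pixels), "rvec" (rotation vector, rad) and "tvec" (3), from world to camera coordinates, as OpenCV has them; the wrist camera has in their place "T_tool_cam" (4x4, takes a point from camera to tool coordinates, whose origin is the TCP and whose axes are the flange's). Camera axes: x right, y down, z forward; pixel columns grow to the right and rows downward; lengths in mm; the calibration is good to about 2 mm. The wrist camera is an equidistant fisheye: a pixel r from the principal point sees the ray r / f radians off the axis. A picture is of the moment at which its call begins: read the wrist's pose just before it. camera_params takes no time and is no camera call.
- close_job(): hands the job in, once; it reports no verdict.
The state is a dict: "t": time; "qpos": joint angles; "qvel": joint speeds; "joint_torque": joint torques, N m; "ee_pos": TCP position; "orientation": TCP orientation; "ft_force": force on the tool from outside, world axes, zero at the start; "moment": the same for the moment, N m; "width": finger opening in mm.
Only numpy, scipy, OpenCV 4.12 (cv2) and the standard library are available. Lean on these libraries where they do the work, as an engineer would, in place of code of your own. Each camera call takes 0.05 s, during which the arm holds its last target.

## Working session

There is one attempt and no reset: what is moved stays moved. The work goes in short steps, Python scripts to look and compute and a tool call to move; the robot and the scene stay as the last step left them, time stands still between calls to the robot, and variables do not carry over. Pictures are saved under pics/ and viewed, and the job is handed in when it is done.

Besides the shell and the picture viewer there is one more tool, called after "Call:" by a JSON object that holds its "name" and its "arguments". carry_out: Moves the arm, as the interface text tells. Its arguments: {"type":"object","properties":{"rows":{"type":"array","items":{"type":"array"}}},"required":["rows"]}

```bash
ls; mkdir -p pics; python3 - <<'E'
from workcell import readout, imaging
import cv2
o=readout.get_obs(); print(o)
for n in ("scene","top","wrist"):
    print(n,imaging.camera_params(n))
    cv2.imwrite(f"pics/{n}0.png",imaging.get_image(n)[:,:,::-1])
E
```

```text
pics
{'t': 0.0, 'qpos': array([ 1.24000207e+00,  4.23837449e-01,  1.63064756e+00, -1.75201718e-05,
        1.08858744e+00, -1.89868880e-02]), 'qvel': array([-0.00025918, -0.00186479,  0.00357843, -0.00012728, -0.0021494 ,
        0.00219979]), 'joint_torque': array([-2.02712508e-03, -5.44634593e+01, -2.73660618e+01,  6.42580655e-02,
        2.28492566e-02, -1.17110781e-04]), 'ee_pos': array([191.53725812, 594.37060059, 221.92048275]), 'orientation': array([-4.87753792e-01, -3.10325210e+00,  2.29306239e-03]), 'ft_force': array([-0.16532324, -0.52933415, -0.27646565]), 'moment': array([-0.01649115,  0.02903138, -0.04652173]), 'width': 87.73688620036086}
scene {'fx': 503.7377961079603, 'fy': 503.7377961079603, 'cx': 322.5271247219212, 'cy': 250.39877067509002, 'rvec': array([ 0.77475809,  2.60285129, -1.11765281]), 'tvec': array([ 436.46213222, -155.67314366, 1133.07843438])}
top {'fx': 456.6888537394167, 'fy': 456.6888537394167, 'cx': 318.7779095395686, 'cy': 238.54785896741515, 'rvec': array([ 2.11796633, -2.10585269,  0.21054414]), 'tvec': array([ 30.94755051, 529.9338346 , 727.60519221])}
wrist {'fx': 371.64829954431775, 'fy': 371.64829954431775, 'cx': 324.9482433833863, 'cy': 243.34545488118593, 'T_tool_cam': array([[ 9.24247713e-04, -9.68525212e-01, -2.48913759e-01,
         6.75972783e+01],
       [ 9.99999572e-01,  8.87636148e-04,  2.59324072e-04,
        -1.22312277e-01],
       [-3.02170518e-05, -2.48913892e-01,  9.68525618e-01,
        -1.61226313e+02],
       [ 0.00000000e+00,  0.00000000e+00,  0.00000000e+00,
         1.00000000e+00]])}
```

View pics/scene0.png

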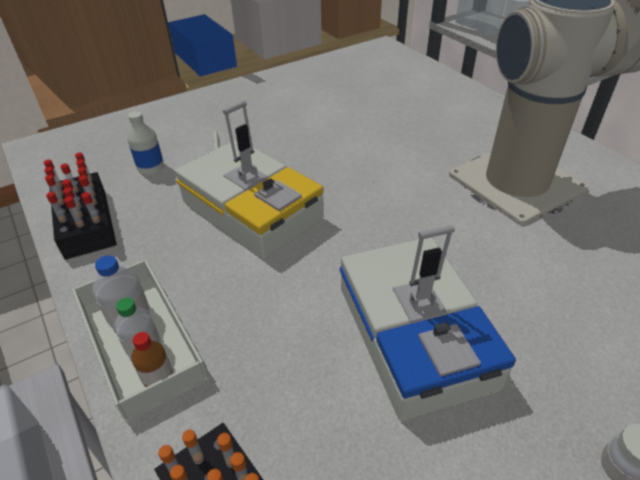

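View pics/top0.png

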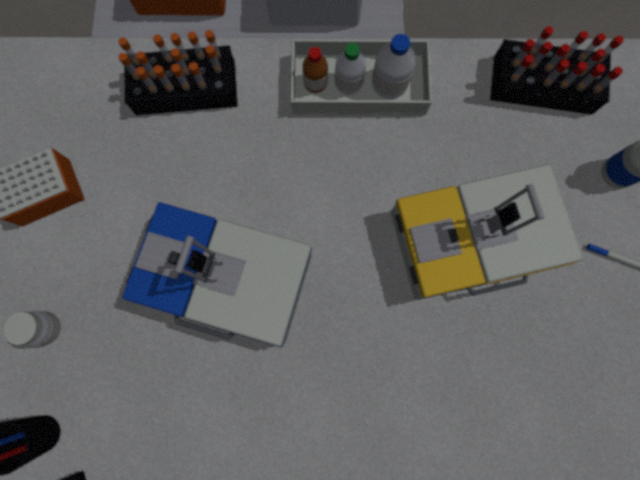

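View pics/wrist0.png

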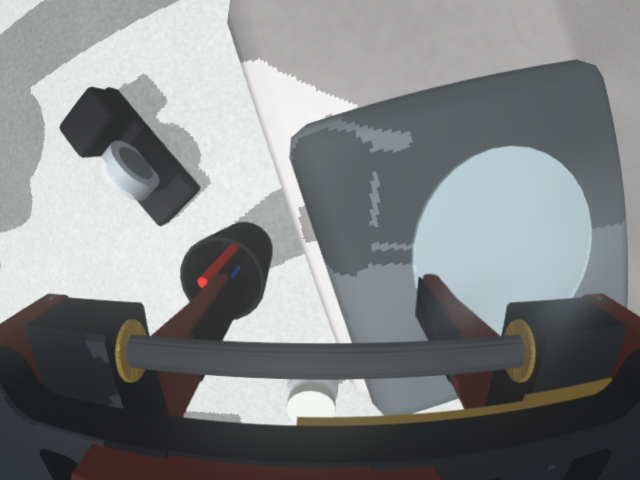

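Scene: the yellow case is at about (250,190) in the scene view and (490,230) in the top view. Its lid faces left in the top image, and the lever and loop are up with the loop bar near (535,205). Next I'll crop both views and measure.

```bash
cat > h.py <<'E'
import numpy as np, cv2
from workcell import readout, imaging
from scipy.spatial.transform import Rotation as R
def cam(n):
    p=imaging.camera_params(n); return p, R.from_rotvec(p['rvec']).as_matrix(), np.array(p['tvec'])
def ray(n,uv):
    p,Rm,t=cam(n); d=np.array([(uv[0]-p['cx'])/p['fx'],(uv[1]-p['cy'])/p['fy'],1.]); return -Rm.T@t, Rm.T@d
def onz(n,uv,z):
    c,d=ray(n,uv); return c+d*(z-c[2])/d[2]
def proj(n,P):
    p,Rm,t=cam(n); q=np.atleast_2d(P)@Rm.T+t; return np.c_[q[:,0]/q[:,2]*p['fx']+p['cx'],q[:,1]/q[:,2]*p['fy']+p['cy']]
def tri(uvs):
    A=np.zeros((3,3));b=np.zeros(3)
    for n,uv in uvs:
        c,d=ray(n,uv); d=d/np.linalg.norm(d); M=np.eye(3)-np.outer(d,d); A+=M;b+=M@c
    return np.linalg.solve(A,b)
def crop(img,x0,y0,w,h,s,name):
    c=cv2.resize(img[y0:y0+h,x0:x0+w],None,fx=s,fy=s,interpolation=cv2.INTER_CUBIC); cv2.imwrite(name,c)
E
python3 - <<'E'
from h import *
a=cv2.imread('pics/top0.png');crop(a,385,150,200,150,4,'pics/topc.png')
a=cv2.imread('pics/scene0.png');crop(a,165,90,170,165,3.6,'pics/scenec.png')
for n in('top','scene'): print(n,ray(n,(320,240)))
E
```

```text
top (array([371.58514261,  29.63510736, 819.90437117]), array([ 0.19919695,  0.00287341, -0.97996408]))
scene (array([856.67657306, 549.42626788, 680.32057467]), array([-0.38277041, -0.62849115, -0.67744889]))
```

View pics/topc.png

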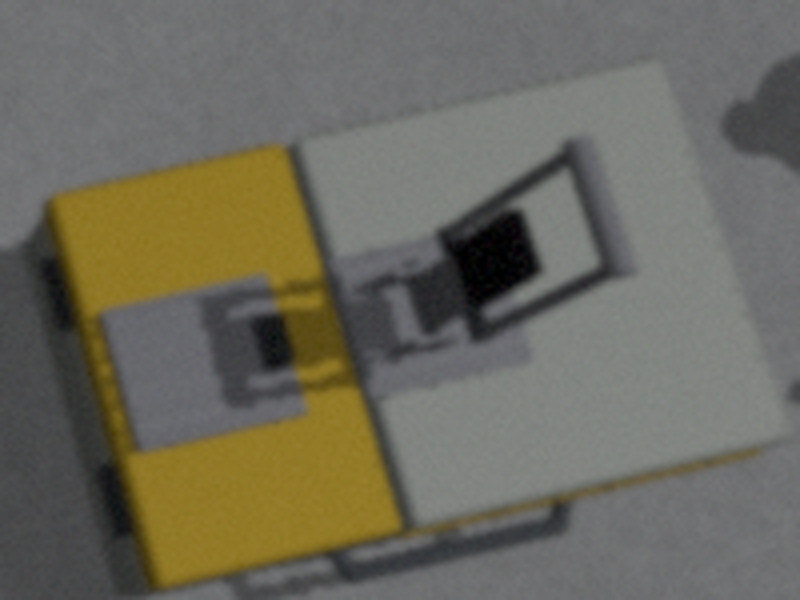

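View pics/scenec.png

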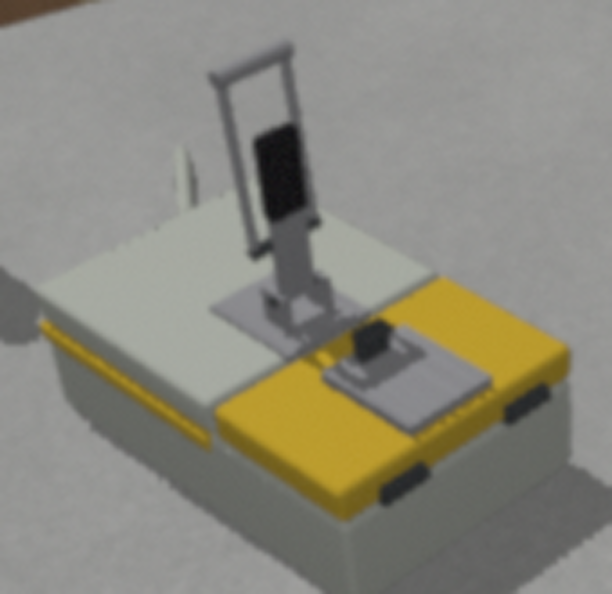

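```bash
python3 - <<'E'
from h import *
T=lambda u:(u[0]/4+385-.375,u[1]/4+150-.375)
S=lambda u:(u[0]/3.6+165-.36,u[1]/3.6+90-.36)
cs=[(50,200),(158,590),(792,436),(655,60)]
P=np.array([onz('top',T(c),85) for c in cs]);print(P.round(1))
print('sides',[np.linalg.norm(P[i]-P[(i+1)%4]).round(1) for i in range(4)])
P2=np.array([onz('scene',S(c),85) for c in [(568,350),(345,497),(38,290)]]);print('scene corners',P2.round(1))
c=P.mean(0); 
yd=(P[0]+P[1]-P[2]-P[3])[:2]; yd/=np.linalg.norm(yd)
xd=(P[0]-P[1]+P[3]-P[2])[:2]; xd/=np.linalg.norm(xd); print('c',c,'y',yd,'x from sides',xd, 'z-cross',yd[1],-yd[0])
# bar
b1=tri([('top',T((585,142))),('scene',S((214,78)))]);b2=tri([('top',T((625,272))),('scene',S((291,48)))])
b1b=tri([('top',T((585,142))),('scene',S((291,48)))]);
b1=b1;print(b1,b2,np.linalg.norm(b1-b2),b1b)
bar=tri([('top',T((603,207))),('scene',S((252,64)))]);print('bar',bar)
# keeper top
k=tri([('top',T((270,340))),('scene',S((373,330)))]);print('k',k)
xv=np.array([yd[1],-yd[0]])
for q in (bar,k): print('case frame',(q[:2]-c[:2])@xv,(q[:2]-c[:2])@yd,q[2])
E
```

```text
[[ 590.5  -96.7   85. ]
 [ 428.6 -135.2   85. ]
 [ 492.4 -394.9   85. ]
 [ 653.5 -354.8   85. ]]
sides [np.float64(166.4), np.float64(267.4), np.float64(166.0), np.float64(265.7)]
scene corners [[ 433.6 -130.2   85. ]
 [ 591.7  -90.    85. ]
 [ 654.5 -349.    85. ]]
c [ 541.24248353 -245.4297788    85.        ] y [-0.23766315  0.97134764] x from sides [0.97160651 0.2366026 ] z-cross 0.9713476352091703 0.23766314727688106
[ 565.7198415  -249.06140816  235.93044178] [ 520.07962115 -257.40159341  235.65553067] 46.39681002089773 [ 544.95919938 -224.91246645  263.66051867]
bar [ 543.2150994  -253.21078098  235.08343614]
k [ 526.12372226 -178.71918988  107.05914177]
case frame 0.06683829121456754 -8.026876160965985 235.08343613975018
case frame 1.1690755133751256 68.3923451861533 107.05914176610965
```

The case is well located. Its centre is about (541, -243.3), its +y axis is (-0.238, 0.971), and the bar is at case y ≈ -10, z 235. I'll first raise the arm and turn the tool so that tool x is case +y and tool y is case +x, closing the fingers as it goes.

Call:
{"name": "carry_out", "arguments": {"rows": [[[0,0,-0.01],[0,0,0.085],1],[[0,0,-0.01],[0,0,0.085],1],[[0,0,-0.01],[0,0,0.085],1],[[0,0,-0.01],[0,0,0.085],1],[[0,0,-0.01],[0,0,0.085],1],[[0,0,-0.01],[0,0,0.085],1],[[0,0,-0.01],[0,0,0.085],1],[[0,0,-0.01],[0,0,0.085],1],[[0,0,-0.01],[0,0,0.085],1],[[0,0,-0.01],[0,0,0.085],1],[[0,0,-0.01],[0,0,0.085],1],[[0,0,-0.01],[0,0,0.085],1]]}}

```text
t: 1.15
ee_pos: [191.6, 594.6, 342.8]
orientation: [1.946, 2.466, -0.001]
ft_force: [-0.2, 1.0, 0.0]
width: 11.8
```

```bash
cat >> h.py <<'E'
C=np.array([541,-243.3]); YD=np.array([-.2377,.9713]); XD=np.array([.9713,.2377])
def cf(P): P=np.asarray(P); return np.array([(P[:2]-C)@XD,(P[:2]-C)@YD,P[2]])
def st():
    o=readout.get_obs(); Rm=R.from_rotvec(o['orientation']).as_matrix()
    print('t',round(o['t'],2),'case pos',cf(o['ee_pos']).round(1),'w',round(o['width'],1),'F',o['ft_force'].round(1),'q',o['qpos'].round(2))
    print('tool x ang',np.degrees(np.arctan2(Rm[1,0],Rm[0,0])).round(2),'tool z',Rm[:,2].round(4)); return o,Rm
E
python3 -c "
from h import *
st()"
```

```text
t 1.15 case pos [-140.2  896.9  342.8] w 11.8 F [-0.2  1.   0. ] q [ 1.24  0.31  1.51 -0.    1.32  1.01]
tool x ang 103.45 tool z [-2.e-04 -7.e-04 -1.e+00]
```

Call:
{"name": "carry_out", "arguments": {"rows": [[[-0.03,0.02,0],[0,0,0],1],[[-0.03,0.02,0],[0,0,0],1],[[-0.03,0.02,0],[0,0,0],1],[[-0.03,0.02,0],[0,0,0],1],[[-0.03,0.02,0],[0,0,0],1],[[-0.03,0.02,0],[0,0,0],1],[[-0.03,0.02,0],[0,0,0],1],[[-0.035,0,0],[0,0,0],1],[[-0.035,0,0],[0,0,0],1],[[-0.035,0,0],[0,0,0],1],[[-0.035,0,0],[0,0,0],1],[[-0.035,0,0],[0,0,0],1]]}}

```text
t: 2.15
ee_pos: [418.8, 252.2, 342.5]
orientation: [-1.94, -2.471, 0.001]
ft_force: [1.5, -0.5, 0.8]
width: 0.2
```

Call:
{"name": "carry_out", "arguments": {"rows": [[[-0.035,0,0],[0,0,0],1],[[-0.035,0,0],[0,0,0],1],[[-0.035,0,0],[0,0,0],1],[[-0.035,0,0],[0,0,0],1],[[-0.035,0,0],[0,0,0],1],[[-0.035,0,0],[0,0,0],1],[[-0.035,0,0],[0,0,0],1],[[-0.035,0,0],[0,0,0],1],[[-0.035,0,0],[0,0,0],1],[[-0.035,0,0],[0,0,0],1],[[-0.035,0,0],[0,0,0],1],[[0,0,0],[0,0,0],1]]}}

```text
t: 3.15
ee_pos: [510.9, -125.0, 342.4]
orientation: [1.945, 2.466, -0.002]
ft_force: [0.1, 0.3, -0.4]
width: 0.5
```

```bash
python3 -c "
from h import *
st()
cv2.imwrite('pics/wrist1.png',imaging.get_image('wrist')[:,:,::-1])"
```

```text
t 3.15 case pos [ -1.1 122.1 342.4] w 0.5 F [ 0.1  0.3 -0.4] q [-0.26  0.15  1.72 -0.    1.27 -0.5 ]
tool x ang 103.47 tool z [ 4.0e-04 -1.8e-03 -1.0e+00]
```

View pics/wrist1.png

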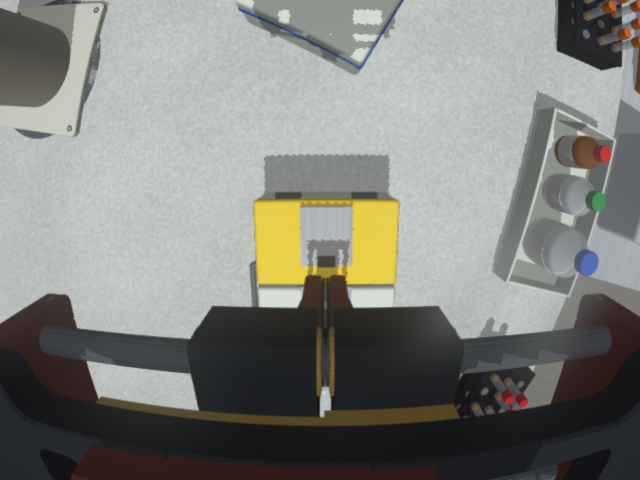

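The wrist view shows the yellow lid centred (columns 256–398, midpoint 327) and square to the tool. I'll move behind the bar on the case's -y side and go down.

Call:
{"name": "carry_out", "arguments": {"rows": [[[-0.035,0.001,0],[0,0,0.004],1],[[-0.035,0,0],[0,0,0],1],[[-0.035,0,0],[0,0,0],1],[[-0.035,0,0],[0,0,0],1],[[-0.036,0,0],[0,0,0],1],[[0,0,0.026],[0,0,0],1],[[0,0,0.026],[0,0,0],1],[[0,0,0.026],[0,0,0],1],[[0,0,0.026],[0,0,0],1],[[0,0,0.025],[0,0,0],1],[[0,0,0],[0,0,0],1]]}}

```text
t: 4.12
ee_pos: [549.3, -288.2, 208.5]
orientation: [-1.939, -2.46, 0.002]
ft_force: [-1.2, -0.1, -0.6]
width: 0.6
```

```bash
python3 -c "
from h import *
st()
a=imaging.get_image('scene')[:,:,::-1]; crop(a,165,70,170,165,3.6,'pics/scene2.png')
print(imaging.camera_params('scene')['cx'])
a=imaging.get_image('top')[:,:,::-1]; crop(a,385,150,200,150,4,'pics/top2.png')"
```

```text
t 4.12 case pos [ -2.6 -45.6 208.5] w 0.6 F [-1.2 -0.1 -0.6] q [-0.5   0.44  1.65  0.    1.07 -0.74]
tool x ang 103.51 tool z [-0.008   0.0047 -1.    ]
322.5271247219212
```

View pics/scene2.png

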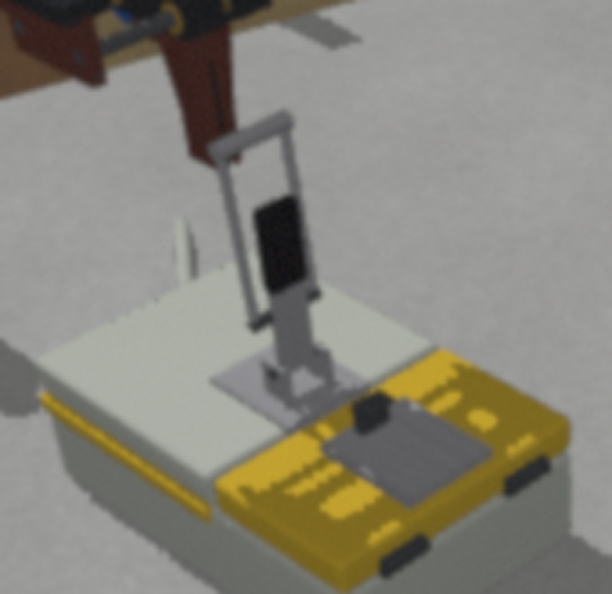

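Call:
{"name": "carry_out", "arguments": {"rows": [[[0,0.001,-0.003],[0,0,0],1],[[0,0,0],[0,0,0],1]]}}

```text
t: 4.38
ee_pos: [554.6, -291.0, 219.4]
orientation: [1.943, 2.464, 0.001]
ft_force: [0.6, -0.5, 0.6]
width: 0.1
```

```bash
python3 -c "
from h import *
st()
c,d=ray('scene',(278/3.6+165,201/3.6+70)); n=np.r_[XD,0]; 
p=c+d*((np.r_[C,0]-c)@n)/(d@n); print('lever top',cf(p))
c,d=ray('scene',(250/3.6+165,133/3.6+70)); p=c+d*((np.r_[C,0]-c)@n)/(d@n); print('bar',cf(p))
"
```

```text
t 4.38 case pos [  1.9 -49.6 219.4] w 0.1 F [ 0.6 -0.5  0.6] q [-0.5   0.43  1.63  0.    1.08 -0.74]
tool x ang 103.49 tool z [ 0.0035 -0.0018 -1.    ]
lever top [4.56770791e-14 7.10944709e+00 2.03477133e+02]
bar [-1.22085185e-14 -8.37702511e+00  2.36112024e+02]
```

Lever tip is at about (y 7, z 203), so the lever is near 1.59 rad. The bar is at (y -8, z 236). I'll push the bar toward +y with the closed fingers at z ≈ 214.

Call:
{"name": "carry_out", "arguments": {"rows": [[[0,-0.001,0.005],[0,0,0],1],[[0.009,0,0],[0,0,0],1],[[0.009,0,0],[0,0,0],1],[[0.009,0,0],[0,0,0],1],[[0.009,0,0],[0,0,0],1],[[0.009,0,0],[0,0,0],1],[[0.009,0,0],[0,0,0],1],[[0.009,0,0],[0,0,0],1],[[0.009,0,0],[0,0,0],1],[[0.009,0,0],[0,0,0],1],[[0.009,0,0],[0,0,0],1]]}}

```text
t: 5.3
ee_pos: [530.9, -202.6, 211.7]
orientation: [1.946, 2.467, 0.0]
ft_force: [0.5, -0.6, -0.5]
width: 0.5
```

Call:
{"name": "carry_out", "arguments": {"rows": [[[0.006,0,0],[0,0,0],1],[[0.006,0,0],[0,0,0],1],[[0.004,0,0],[0,0,0],1],[[0,0,0],[0,0,0],1],[[0,0,0],[0,0,0],1]]}}

```text
t: 5.72
ee_pos: [527.5, -187.9, 211.8]
orientation: [1.945, 2.467, -0.0]
ft_force: [0.5, -0.3, 0.2]
width: 0.6
```

```bash
python3 -c "
from h import *
st()
a=imaging.get_image('scene')[:,:,::-1]; crop(a,165,70,170,165,3.6,'pics/scene3.png')"
```

```text
t 5.72 case pos [1.000e-01 5.700e+01 2.118e+02] w 0.6 F [ 0.5 -0.3  0.2] q [-0.36  0.34  1.78 -0.    1.02 -0.6 ]
tool x ang 103.48 tool z [ 2.e-04 -2.e-04 -1.e+00]
```

View pics/scene3.png

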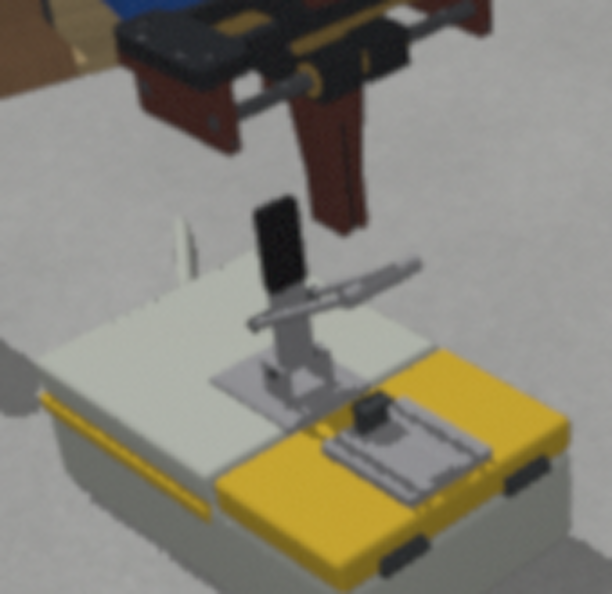

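The loop is mid-drop, with its bar near crop (385,280). I'll wait and look again.

Call:
{"name": "carry_out", "arguments": {"rows": [[[0,0,0],[0,0,0],1],[[0,0,0],[0,0,0],1],[[0,0,0],[0,0,0],1],[[0,0,0],[0,0,0],1],[[0,0,0],[0,0,0],1],[[0,0,0],[0,0,0],1]]}}

```text
t: 6.27
ee_pos: [527.4, -188.0, 211.7]
orientation: [-1.946, -2.466, 0.0]
ft_force: [0.1, -0.2, -0.1]
width: 0.3
```

```bash
python3 -c "
from h import *
st()
a=imaging.get_image('scene')[:,:,::-1]; crop(a,165,70,170,165,3.6,'pics/scene4.png')
a=imaging.get_image('wrist')[:,:,::-1]; cv2.imwrite('pics/wrist4.png',a)
a=imaging.get_image('top')[:,:,::-1]; crop(a,385,150,200,150,4,'pics/top4.png')"
```

```text
t 6.27 case pos [-1.000e-01  5.690e+01  2.117e+02] w 0.3 F [ 0.1 -0.2 -0.1] q [-0.36  0.34  1.78 -0.    1.02 -0.6 ]
tool x ang 103.46 tool z [-0.  0. -1.]
```

View pics/scene4.png

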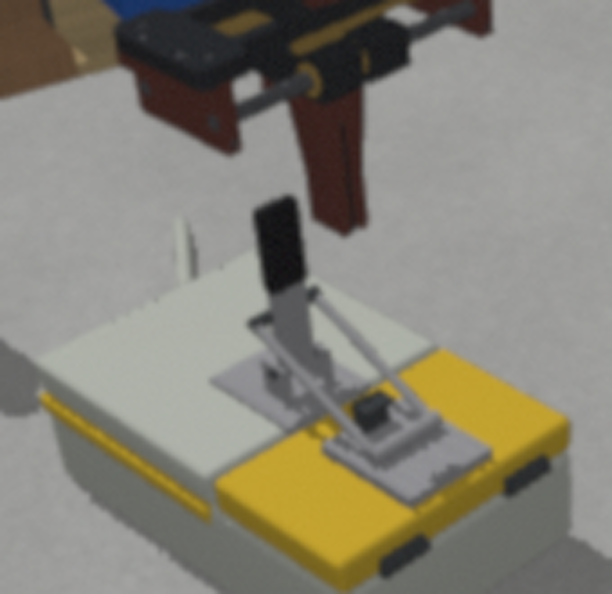

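View pics/wrist4.png

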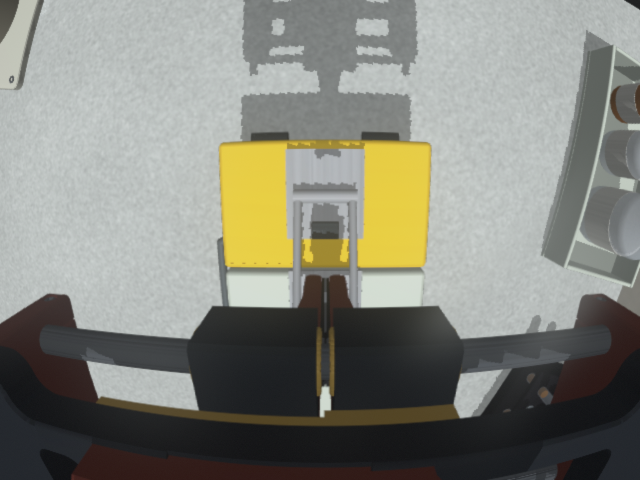

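The loop has dropped. Its bar lies on the plate beyond the keeper: wrist view bar at row ~197, keeper at row ~230, and the wires straddle the keeper. Now I'll lower the fingers on the +y side of the lever and push it toward -y.

Call:
{"name": "carry_out", "arguments": {"rows": [[[0,0,0.0135],[0,0,0],1],[[0,0,0.0135],[0,0,0],1],[[-0.0125,0,0],[0,0,0],1],[[-0.0125,0,0],[0,0,0],1],[[-0.0125,0,0],[0,0,0],1],[[-0.007,0,0.0007],[0,0,0],1],[[-0.007,0,0.0007],[0,0,0],1],[[-0.007,0,0.0008],[0,0,0],1],[[-0.0065,0,0.0008],[0,0,0],1],[[0,0,0],[0,0,0],1]]}}

```text
t: 7.25
ee_pos: [542.8, -252.3, 181.6]
orientation: [1.946, 2.466, -0.0]
ft_force: [0.7, 0.1, -0.6]
width: 0.5
```

```bash
python3 -c "
from h import *
st()
a=imaging.get_image('scene')[:,:,::-1]; crop(a,165,70,170,165,3.6,'pics/scene5.png')"
```

```text
t 7.25 case pos [ -0.4  -9.2 181.6] w 0.5 F [ 0.7  0.1 -0.6] q [-0.45  0.43  1.72 -0.    0.99 -0.69]
tool x ang 103.43 tool z [ 3.e-04 -4.e-04 -1.e+00]
```

View pics/scene5.png

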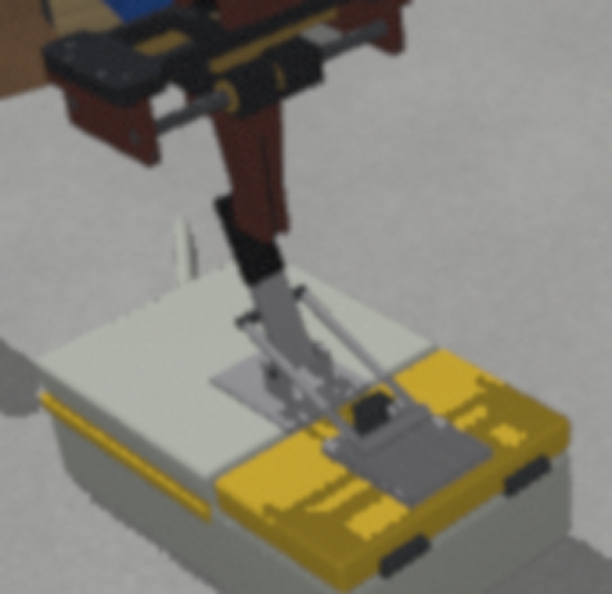

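The lever has tilted to about 70°, and the bar has slid in behind the keeper (crop ~(395,430)). I'll continue the arc.

Call:
{"name": "carry_out", "arguments": {"rows": [[[-0.0065,0,0.0022],[0,0,0],1],[[-0.006,0,0.0028],[0,0,0],1],[[-0.006,0,0.0033],[0,0,0],1],[[-0.0055,0,0.0037],[0,0,0],1],[[-0.0055,0,0.0043],[0,0,0],1],[[-0.005,0,0.005],[0,0,0],1],[[-0.0045,0,0.0052],[0,0,0],1],[[-0.004,0,0.0055],[0,0,0],1],[[0,0,0],[0,0,0],1]]}}

```text
t: 8.05
ee_pos: [552.4, -293.6, 148.3]
orientation: [-1.946, -2.465, 0.0]
ft_force: [-0.6, 0.4, 0.8]
width: 0.4
```

```bash
python3 -c "
from h import *
st()
a=imaging.get_image('scene')[:,:,::-1]; crop(a,165,70,170,165,3.6,'pics/scene6.png')"
```

```text
t 8.05 case pos [ -0.9 -51.6 148.3] w 0.4 F [-0.6  0.4  0.8] q [-0.51  0.51  1.68 -0.    0.95 -0.74]
tool x ang 103.43 tool z [-8.e-04  3.e-04 -1.e+00]
```

View pics/scene6.png

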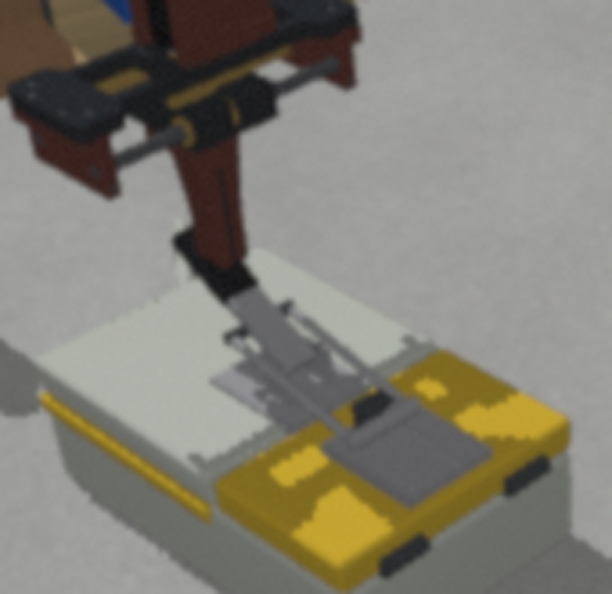

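The lever is at about 30° and the bar is up against the +y side of the keeper post. Next I'll press it down flat.

Call:
{"name": "carry_out", "arguments": {"rows": [[[-0.0035,0,0.006],[0,0,0],1],[[-0.003,0,0.006],[0,0,0],1],[[-0.0025,0,0.006],[0,0,0],1],[[-0.002,0,0.005],[0,0,0],1],[[-0.001,0,0.005],[0,0,0],1],[[-0.001,0,0.004],[0,0,0],1],[[0,0,0],[0,0,0],1]]}}

```text
t: 8.68
ee_pos: [555.3, -305.6, 116.6]
orientation: [-1.945, -2.466, 0.0]
ft_force: [0.1, -0.2, 0.3]
width: 0.1
```

Call:
{"name": "carry_out", "arguments": {"rows": [[[0,0,0.003],[0,0,0],1],[[0,0,0.003],[0,0,0],1],[[0,0,0],[0,0,0],1]]}}

```text
t: 8.93
ee_pos: [555.6, -305.7, 111.3]
orientation: [1.946, 2.466, -0.0]
ft_force: [-0.1, -0.3, 0.0]
width: 0.6
```

```bash
python3 -c "
from h import *
st()
a=imaging.get_image('scene')[:,:,::-1]; crop(a,165,70,170,165,3.6,'pics/scene7.png')"
```

```text
t 8.93 case pos [ -0.6 -64.1 111.3] w 0.6 F [-0.1 -0.3  0. ] q [-0.52  0.57  1.68 -0.    0.89 -0.76]
tool x ang 103.46 tool z [ 1.e-04 -2.e-04 -1.e+00]
```

View pics/scene7.png

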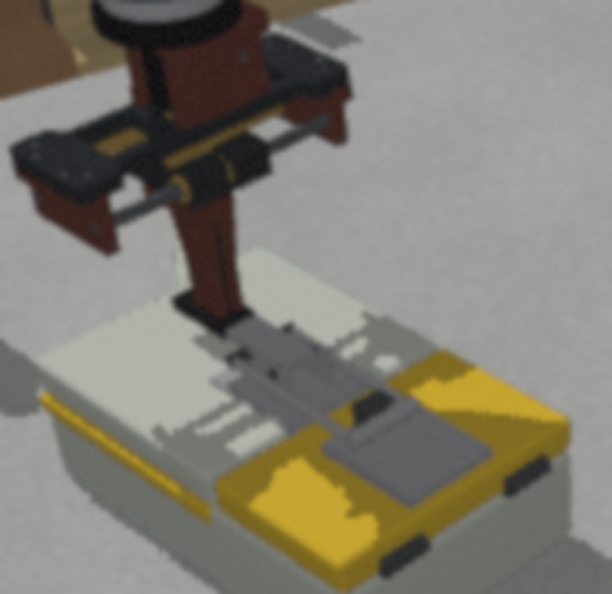

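The lever looks flat and the force is near zero. I'll press a little further to be sure it is seated, then look.

Call:
{"name": "carry_out", "arguments": {"rows": [[[0,0,0.0015],[0,0,0],1],[[0,0,0.0015],[0,0,0],1],[[0,0,0],[0,0,0],1]]}}

```text
t: 9.23
ee_pos: [555.7, -305.7, 110.1]
orientation: [1.945, 2.466, 0.0]
ft_force: [-3.4, 1.8, 10.3]
width: 0.1
```

Call:
{"name": "carry_out", "arguments": {"rows": [[[0,0,0.0015],[0,0,0],1],[[0,0,0.0],[0,0,0],1]]}}

```text
t: 9.4
ee_pos: [555.8, -305.7, 109.9]
orientation: [1.945, 2.466, 0.0]
ft_force: [-6.5, 3.4, 20.5]
width: 0.5
```

Call:
{"name": "carry_out", "arguments": {"rows": [[[0,0,-0.006],[0,0,0],1],[[0,0,-0.02],[0,0,0],1],[[0,0,-0.035],[0,0,0],1],[[0,0,-0.035],[0,0,0],1],[[0,0,-0.035],[0,0,0],1],[[-0.035,0,-0.015],[0,0,0],1],[[-0.035,0,0],[0,0,0],1],[[-0.035,0,0],[0,0,0],1],[[0,0,0],[0,0,0],1],[[0,0,0],[0,0,0],1],[[0,0,0],[0,0,0],1]]}}

```text
t: 10.32
ee_pos: [579.5, -407.0, 252.4]
orientation: [-1.945, -2.465, -0.0]
ft_force: [-0.5, -0.1, -0.3]
width: 0.4
```

```bash
python3 -c "
from h import *
st()
a=imaging.get_image('scene')[:,:,::-1]; cv2.imwrite('pics/scene8f.png',a);crop(a,165,70,170,165,3.6,'pics/scene8.png')
a=imaging.get_image('top')[:,:,::-1]; cv2.imwrite('pics/top8.png',a)
a=imaging.get_image('wrist')[:,:,::-1]; cv2.imwrite('pics/wrist8.png',a)"
```

```text
t 10.32 case pos [  -1.5 -168.1  252.4] w 0.4 F [-0.5 -0.1 -0.3] q [-0.63  0.52  1.4   0.    1.22 -0.86]
tool x ang 103.45 tool z [-0.0012  0.0013 -1.    ]
```

View pics/scene8.png

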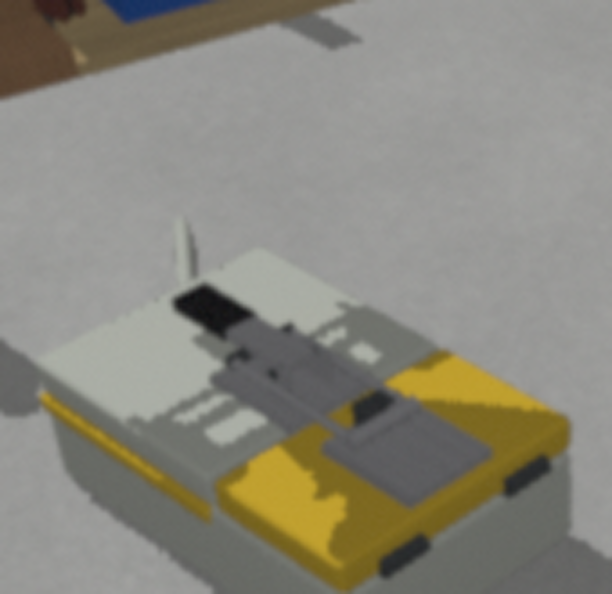

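View pics/scene8f.png

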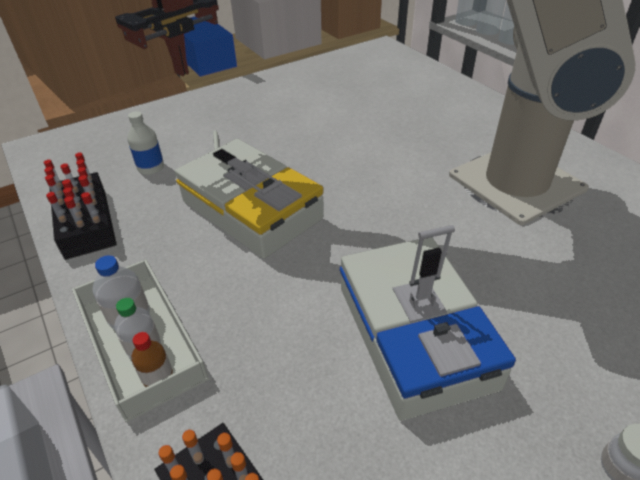

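View pics/top8.png

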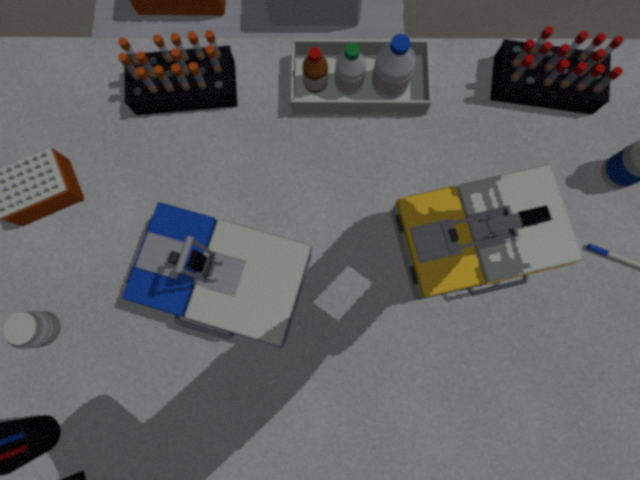

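```bash
python3 -c "
from h import *
n=np.r_[XD,0]
for u in [(192,295),(388,422)]:
  c,d=ray('scene',(u[0]/3.6+165,u[1]/3.6+70)); p=c+d*((np.r_[C,0]-c)@n)/(d@n); print(cf(p).round(1))
from workcell import close_job
print(close_job())
"
```

```text
[ -0.  -89.8 105.3]
[-0.  77.4 97.9]
the job is handed in; nothing more can be done
None
```

The yellow case's latch is closed and the job is handed in, at about 10 s on the robot's clock. The hand-in reports no verdict.

**What I did:**
- I closed the fingers and pushed the loop's crossbar towards the lid. The loop dropped with its bar on the plate beyond the keeper.
- I then pushed the lever over from the lid side and pressed it down flat, with about 20 N at the end. The highest force any call reported was about 20 N up and 6.5 N sideways. I then backed the arm clear.

**Last checks, with the arm clear of the case:**
- **Lever:** it stayed flat after release, with its tip at about y = -90, z = 105 mm in the case's frame. While pressing, the fingers met a hard stop at z ≈ 110 mm, where the top of a flat lever should be.
- **Crossbar:** it lies behind the keeper at about y = 77, z = 98 mm. Its expected height there is about z = 96 mm.
- **Blue case:** its latch looks the same as at the start.

No check failed. The two fixed cameras disagreed by about 5 mm on the case's position, so I used a value in between. The lever did not give a clear force peak at over-centre, so that it went over centre rests on the stop height and on it staying flat.

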